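# Send a brake cylinder into the parts washer through its sprung flap

## Robot

A 7-joint arm with a two-finger parallel gripper is mounted at the origin on a cart in front of the work surface, level with it; the furniture and walls round the work are solid. World frame = base frame: x ahead of the robot, y to its left, z up, the work surface at z = 0. Lengths are in m, angles in degrees, forces in N, time in s.
With the tool pointing down it reaches from about 0.4 to 0.85 m from the base axis. Payload 4.5 kg.
Tool frame: the origin (TCP) lies at the very end of the fingers, on their centre line; the grasp point (between the pads) lies ctrl.pinch_z behind it (ctrl.pinch_z is the distance from the TCP to the grasp point, in m); z points along the fingers, y is the line along which they close (so a half turn about z gives the same grasp; the last joint's range is limited). The gripper opens to 88 mm and grips with 3 to 60 N. Pads are 18 mm wide; open, the fingers measure 123 mm over their backs; the gripper's body (75 mm by 187 mm) begins 45 mm behind the grasp point.
Start: joints at [74.015, 39.483, -11.15, 89.685, 9.013, 51.709, -12.324], TCP at [0.192, -0.595, 0.239] pointing down, gripper open.
Joint ranges: [-172.22, 172.22], [-26.19, 119.32], [-84.43, 86.54], [7.71, 146.69], [-57.33, 237.33], [2.42, 119.75], [-152.13, 152.13]. Speed limits (degrees/s): [147.25, 147.25, 180, 180, 180, 180, 180].

## Interface

Orientations are given as [roll, pitch, yaw] about the fixed x, y, z axes, in that order (R = Rz(yaw) Ry(pitch) Rx(roll)).
In Python, from bench import ctrl, imaging, spotter gives the robot as it stands. The module is installed in compiled form; this text tells all that it offers.
- The arm moves only by the shell command python3 -m handwheel 'ROWS' [FORCE]. ROWS is a JSON list of rows, 1 to 20 of them, each of 7 numbers: dx, dy, dz in m, then a rotation vector rx, ry, rz in degrees, then the finger opening in m; each row shifts and turns the commanded pose from where the row before left it, along the tool's axes as they then stand; what a row does not reach is not made up. A row lasts 1/12 s, in which the tool goes at most 0.0417 m and 7.16 degrees, less where a joint would pass 70% of its speed; a pose out of reach is approached as far as the arm can. The fingers move at their own pace and stop on an object; FORCE is the grip in N (left out, the last holds). Time passes only in rows, so rows that do not move let the fingers close. It prints the time, the measured TCP pose, the force, the opening and the grip force at its end.
- ctrl.state(): the state, without advancing time (a new reading comes with each control period).
- imaging.capture(name): name is "scene" or "top" or "wrist"; returns the picture (480x640x3 uint8, red, green, blue); there is no depth.
- imaging.calibration(name): a dict with "vertical_fov" (degrees; the focal length in pixels is half the picture's height over the tangent of half this angle, whatever the lens; pixels are square), "cx", "cy" (the principal point, pixels), "k1" (the pictures are not rectified: a ray, as slopes to the right and down, at radius r is drawn at 1 + k1 r^2 times it, then the intrinsics apply), "R" (3x3) and "t" (3): a world point X has camera coordinates R X + t. Camera axes: x right, y down, z forward; pixel columns grow to the right and rows downward; lengths in m; the calibration is good to about 2 mm. A picture is of the moment at which its call begins: read the wrist's pose just before it. calibration takes no time and is no camera call; for the wrist camera it gives the pose at the moment of the call.
- ctrl.finish_job(): hands the job in; it is judged then, once.
Trained networks look in the newest picture that a camera, given by its name, has taken for a name from the list of things; names that differ only in an ending like _2 or _b are one class to them, and where a whole thing is asked for, a point or a joint stands for the part that bears it (a point fixed in the world has none). Each returns a list of dicts, best first, with "score" (0 to 1); they miss things now and then, are a little off and sometimes report something else, mostly with a low value. They report only what shows in the picture. A call takes as long as a camera call.
- spotter.search_frame(camera, thing): "location" ([row, column] in pixels, amid what is visible of it).
- spotter.place_of(camera, thing): "location" ([row, column] in pixels: a listed point, or the origin of a listed thing).
The state is a dict: "clock": time; "q": joint angles; "qd": joint speeds; "joint_torque": joint torques, N m; "position": TCP position; "orientation": TCP orientation; "ft_force": force on the tool from outside, world axes, zero at the start; "ft_torque": the same for the moment, N m; "finger_gap": finger opening in m; "finger_force": force on a finger pad.
Only numpy, scipy, OpenCV 4.12 (cv2) and the standard library are available. Lean on these libraries where they do the work, as an engineer would, in place of code of your own. Each camera call takes 0.05 s, during which the arm holds its last target. There are 200 camera calls.

## Task

Put the dark cast brake cylinder into the parts washer: raise the yellow splash guard by exactly one notch, so that its pawl holds it up by itself, then push the cylinder in through the sprung flap, using the spanner as a push stick where fingers cannot reach, until the flap has swung shut behind it. Leave the guard on that notch, lay the spanner flat on the washer's steel deck, clear of the guard, and leave the other things where they are.

Things in the scene. Friction and masses are not known exactly. Their poses are not given: they have to be found in the camera images.
- washer: Fixed grey cabinet 280 x 207 mm, lid at z 243 mm, with a steel deck at z 100 mm in front of its mouth. Origin: on the cart under the middle of the mouth's face; x = into the mouth, y = away from the robot, z up. Deck x -305..0, y -94..+70, no lip on the near edge (y -94), 10 mm lips on the far side and the left end. Rack of standing tools before it: solid to z 170; screwdriver rack at left: z 300.
- mouth (a point): Point on the deck (z 100 mm), middle of the tunnel, in the plane of the closed flap, 8 mm behind the cabinet's face; axes as the washer's. Tunnel 72 wide, 56 high under the flap's hinge, level floor 266 mm deep. Low guide strips funnel the last 40 mm of deck. Face, guard and its channels are too tall for a gripper's body to pass over, so a held thing enters only as far as it sticks out.
- guard_tab (a point): Middle of the top edge of the guard's lifting tab; moves with the guard. Tab 32 mm wide (along the washer's y), 8 mm thick, 40 mm high, standing free 32 mm above the guard plate and its channels; take it from above across the 32 mm. Origin of this point is 20 mm in front of the flap plane and, guard down, 128 mm above the deck.
- guard (a joint): Height of the yellow splash guard (300 g, plate 90 wide, 4 thick) above its lowest stop, m. At 0 its lower edge is 22 mm above the deck: too low for the cylinder. Toothed near edge with a sprung brass pawl: notches every 25 mm. Lifted some 26 to 40 mm and let go, it settles on the first notch at about 0.024; from 0.050 it hangs on the second and cannot be lowered.
- flap (a joint): Angle of the orange flap, rad: 0 hanging shut, up to 1.55 swung inward. 66 mm wide, hinged 56 mm above the deck, reaches 44 mm down, light spring (under 1 N at its edge). It rides on whatever passes and falls shut only once the cylinder's rear is over 42 mm past the flap plane. It drags on a thing drawn back out low; at 18 mm or more above the deck the spanner slides out freely.
- cylinder: Dark cast brake cylinder, 110 mm long (x), 0.42 kg, 37 mm high. Origin: middle of its underside; x = towards its nose, which starts facing the mouth; it ends 53 mm ahead and 55 mm behind the origin. Body sides are flat, 42 mm apart and 22 mm high; flange at the rear end (-x) 52 mm wide, 34 mm high, 8 mm thick.
- spanner: Steel combination spanner lying flat on the near side of the deck, 196 mm long (x), 145 g. Origin: middle of its underside; +x end towards the mouth. Grip the shank across (26 mm wide, 8 mm thick); +x open jaw 36 mm wide, 6 mm thick, ends 98 mm from the origin; -x ring 28 mm wide, 9 mm thick.
- spark_plug: Spark plug, 78 x 19 mm, lying along the deck's far lip, left end; bystander. Origin under its middle.
- tin: Open brown tin, 73 mm wide, 42 mm high, on the cabinet's lid; bystander. Origin under its middle.
- tape: Roll of cream masking tape, 68 mm wide, 24 mm high, on the cabinet's lid; bystander. Origin under its middle.

How it is judged:
By the outcome, as a careful person would: the job done as asked, in the order asked, and still so for the second after the job is handed in, with the robot touching nothing.
It also fails if it takes over 64 s, if anything falls off the work surface, if the arm or the gripper's body presses on something with over 40 N, if the wrist force passes 120 N, or if a joint passes its speed limit or range.

## Working session

There is one attempt and no reset: what is moved stays moved. The work goes in short steps, Python scripts to look and compute and a shell command to move; the robot and the scene stay as the last step left them, time stands still between calls to the robot, and variables do not carry over. Pictures are saved under pics/ and viewed, at most 10 in all, crops included, and the job is handed in when it is done.

```bash
mkdir -p pics
cat > h.py <<'E'
import numpy as np, cv2
from bench import ctrl, imaging, spotter
from scipy.spatial.transform import Rotation as Ro
def K(c):
    f=240/np.tan(np.radians(c["vertical_fov"])/2); return f
def ray(c,loc):
    f=K(c); d=np.array([(loc[1]-c["cx"])/f,(loc[0]-c["cy"])/f]); u=d.copy()
    for _ in range(30): u=d/(1+c["k1"]*(u@u))
    R=np.array(c["R"]);t=np.array(c["t"])
    return -R.T@t, R.T@np.array([u[0],u[1],1.])
def atz(c,loc,z):
    o,d=ray(c,loc); return o+d*(z-o[2])/d[2]
def tri(obs):
    A=np.zeros((3,3));b=np.zeros(3)
    for c,l in obs:
        o,d=ray(c,l);d=d/np.linalg.norm(d);P=np.eye(3)-np.outer(d,d);A+=P;b+=P@o
    x=np.linalg.solve(A,b)
    res=[np.linalg.norm((np.eye(3)-np.outer(d,d)/(d@d))@(x-o)) for o,d in (ray(c,l) for c,l in obs)]
    return x,max(res)
def proj(c,X):
    p=np.array(c["R"])@X+np.array(c["t"]);u=p[:2]/p[2];u=u*(1+c["k1"]*(u@u));f=K(c)
    return [u[1]*f+c["cy"],u[0]*f+c["cx"]]
def snap(cam,name):
    c=imaging.calibration(cam);im=imaging.capture(cam);cv2.imwrite(f"pics/{name}.png",im[:,:,::-1]);return c,im
E
python3 - <<'E'
from h import *
np.set_printoptions(precision=4,suppress=True)
C={}
for n in("scene","top","wrist"): C[n],_=snap(n,n+"0")
for n in C: print(n, -np.array(C[n]["R"]).T@C[n]["t"])
for th in("mouth","guard_tab","cylinder","spanner","spark_plug","tin","tape","washer"):
    obs=[]
    for n in("scene","top"):
        r=spotter.place_of(n,th)
        for k in r[:2]: print(th,n,np.round(k["location"],1),round(k["score"],2))
        if r: obs.append((C[n],r[0]["location"]))
    if len(obs)==2: print("   ",*tri(obs))
s=ctrl.state();print(s["position"],s["orientation"],s["finger_gap"],ctrl.pinch_z,s["clock"])
E
```

```text
scene [0.3842 0.7133 0.7139]
top [0.4986 0.0914 1.2789]
wrist [ 0.2693 -0.5691  0.383 ]
mouth scene [257.8 310.5] 0.57
mouth top [231.8 326.6] 0.78
    [0.7066 0.0653 0.0954] 0.0014916098233293072
guard_tab scene [202.6 307.3] 0.8
guard_tab top [222.2 318.7] 0.5
    [0.7027 0.0844 0.2308] 0.002061697375598235
cylinder scene [318.4 301.6] 0.62
cylinder top [255.8 265.8] 0.88
    [0.6511 0.2087 0.099 ] 0.00022476318967181355
spanner scene [335.2 338.3] 0.85
spanner top [287.8 260.4] 0.63
    [0.5788 0.2207 0.1062] 0.002863320170791076
spark_plug scene [359.5 262.8] 0.64
spark_plug top [249.3 225.6] 0.74
    [0.6676 0.3038 0.0952] 0.00023861903985496644
tin scene [129.7 310.2] 0.64
tin top [174.3 422. ] 0.87
    [ 0.8042 -0.1358  0.2401] 0.0013486050290154354
tape scene [135.1 362.3] 0.88
tape scene [255.7 309.8] 0.59
tape top [224.6 435.4] 0.55
    [ 0.6983 -0.1587  0.2403] 0.001988967755553584
washer scene [299.9 308.3] 0.66
washer top [241.9 324.3] 0.95
    [ 0.7037  0.0708 -0.0084] 0.0037606635340985965
[ 0.1924 -0.5947  0.2387] [179.9964  -0.0018  17.9273] 0.0883765750087992 0.0187 0.95
```

View pics/scene0.png

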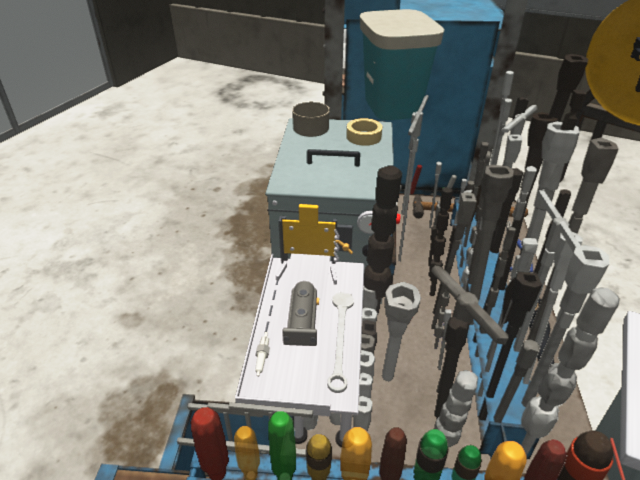

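View pics/top0.png

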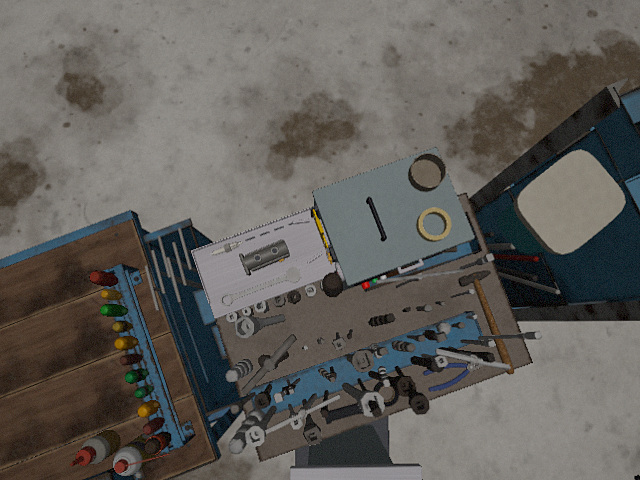

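The scene view shows the guard (about 308,235) with its tab at (308,207). The cylinder is at (300,312) with its nose towards the mouth, the spanner runs from (343,297) to (337,383), and the plug is at (262,355). In the top view the deck spans about (193,245) to (330,285) and the cylinder is at (265,256). Next I'll find the deck axes.

Run:
```python
from h import *
np.set_printoptions(precision=4,suppress=True)
M=np.array([.7066,.0653])
for n in("top","scene"):
    c=imaging.calibration(n);im=cv2.imread(f"pics/{n}0.png").astype(int)
    w=((im.min(2)>165)&(im.max(2)-im.min(2)<30)).astype(np.uint8)
    k,l,st,ce=cv2.connectedComponentsWithStats(w)
    p=[int(v) for v in proj(c,np.array([.61,.17,.1]))]
    i=l[p[0]-8:p[0]+9,p[1]-8:p[1]+9];i=np.bincount(i[i>0]).argmax()
    ys,xs=np.where(l==i); P=np.array([atz(c,(y,x),.1)[:2] for y,x in zip(ys,xs)],np.float32)
    r=cv2.minAreaRect(P*1000);print(n,len(P),r);print(cv2.boxPoints(r))
    hull=cv2.convexHull(P).squeeze()
    print(hull[::max(1,len(hull)//14)])
ct,cs=imaging.calibration("top"),imaging.calibration("scene")
print("black tool top",tri([(ct,(284,333)),(cs,(172,388))]))
print("black big socket", tri([(cs,(292,402)),(ct,(325,245))]))
print("bin", [atz(ct,(r,cc),.4) for r,cc in((160,575),(250,550),(200,520))])
```

```text
Traceback (most recent call last):
ValueError: attempt to get argmax of an empty sequence
```

```bash
python3 -m handwheel '[[0,0,-0.04,0,0,0,0.088],[0,0,-0.04,0,0,0,0.088],[0,0,-0.04,0,0,0,0.088],[0,0,-0.04,0,0,0,0.088],[0,0,-0.02,0,0,0,0.088]]'
```

```text
clock: 1.37
position: [0.193, -0.596, 0.4244]
orientation: [179.5, -0.0, 17.9]
ft_force: [0.2, -0.2, 0.5]
finger_gap: 0.0879
finger_force: 0.0
```

Run:
```python
from h import *
np.set_printoptions(precision=4,suppress=True)
for n in("top","scene"):
    c=imaging.calibration(n);im=cv2.imread(f"pics/{n}0.png").astype(int)
    p=[int(v) for v in proj(c,np.array([.61,.17,.1]))]
    print(n,p,im[p[0],p[1]],K(c))
    w=(np.abs(im-np.median(im[p[0]-6:p[0]+7,p[1]-6:p[1]+7].reshape(-1,3),axis=0)).max(2)<28).astype(np.uint8)
    w=cv2.morphologyEx(w,cv2.MORPH_OPEN,np.ones((3,3)))
    k,l,st,ce=cv2.connectedComponentsWithStats(w)
    i=l[p[0]-8:p[0]+9,p[1]-8:p[1]+9];i=np.bincount(i[i>0]).argmax()
    ys,xs=np.where(l==i); P=np.array([atz(c,(y,x),.1)[:2] for y,x in zip(ys,xs)],np.float32)
    r=cv2.minAreaRect(P*1000);print(len(P),r);print(cv2.boxPoints(r))
ct,cs=imaging.calibration("top"),imaging.calibration("scene")
print("black tool top",tri([(ct,(284,333)),(cs,(172,388))]))
print("bin", [atz(ct,(r,cc),.4) for r,cc in((160,575),(250,550),(200,520))])
```

```text
top [273, 282] [148 145 149] 507.2812654758808
55021 ((913.890869140625, 345.33306884765625), (1124.2867431640625, 807.1805419921875), 89.56160736083984)
[[ 506.0113 -213.7058]
 [1313.1682 -219.8818]
 [1321.7705  904.3719]
 [ 514.6135  910.548 ]]
scene [310, 334] [239 238 241] 519.5447062243214
12734 ((632.5535278320312, 203.97491455078125), (175.75387573242188, 318.4488525390625), 20.17963218688965)
[[495.1441 323.1111]
 [604.9976  24.2099]
 [769.963   84.8388]
 [660.1094 383.7399]]
black tool top (array([0.5727, 0.0601, 0.3083]), np.float64(0.003874502475308345))
bin [array([ 0.7853, -0.3846,  0.4   ]), array([ 0.619 , -0.3242,  0.4   ]), array([ 0.7102, -0.2762,  0.4   ])]
```

```bash
python3 -m handwheel '[[0.03,-0.028,0,0,0,-7,0.088],[0.03,-0.028,0,0,0,-7,0.088],[0.03,-0.028,0,0,0,-7,0.088],[0.03,-0.028,0,0,0,-7,0.088]]'
```

```text
clock: 1.7
position: [0.2456, -0.4384, 0.4187]
orientation: [179.9, -0.0, 46.4]
ft_force: [0.8, 0.2, 0.6]
finger_gap: 0.0878
finger_force: 0.0
```

```bash
python3 -m handwheel '[[0.0347,-0.0043,0,0,0,-6.85,0.088],[0.035,0,0,0,0,-6.85,0.088],[0.0348,0.0041,0,0,0,-6.85,0.088],[0.034,0.0082,0,0,0,-6.85,0.088],[0.0328,0.0122,0,0,0,-6.85,0.088],[0.0311,0.016,0,0,0,-6.85,0.088],[0.029,0.0196,0,0,0,-6.85,0.088],[0.0265,0.0229,0,0,0,-6.85,0.088],[0.0235,0.0259,0,0,0,-6.85,0.088],[0.0232,0.0326,0,0,0,0,0.088],[0.0232,0.0326,0,0,0,0,0.088],[0.0232,0.0326,0,0,0,0,0.088],[0.0232,0.0326,0,0,0,0,0.088],[0.0232,0.0326,0,0,0,0,0.088],[0.0232,0.0326,0,0,0,0,0.088],[0.0232,0.0326,0,0,0,0,0.088],[0.0232,0.0326,0,0,0,0,0.088],[0.0232,0.0326,0,0,0,0,0.088],[0,0,0,0,0,0,0.088],[0,0,0,0,0,0,0.088]]'
python3 - <<'E'
from h import *
np.set_printoptions(precision=4,suppress=True)
c,_=snap("wrist","w1");print(-np.array(c["R"]).T@c["t"])
for th in("mouth","guard_tab","cylinder","spanner","spark_plug"):
    for k in spotter.place_of("wrist",th)[:2]: print(th,np.round(k["location"],1),round(k["score"],2),atz(c,k["location"],.228 if th=="guard_tab" else .1))
E
```

```text
clock: 3.37
position: [0.6506, 0.1014, 0.4175]
orientation: [-179.9, -0.1, 107.8]
ft_force: [-0.5, -0.6, -0.5]
finger_gap: 0.0881
finger_force: 0.0
[0.6257 0.1789 0.5627]
mouth [221.3 358.4] 0.84 [0.7039 0.067  0.1   ]
guard_tab [239.5 371.2] 0.68 [0.6973 0.0866 0.228 ]
spanner [ 43.1 294.6] 0.79 [0.5826 0.2229 0.1   ]
```

View pics/w1.png

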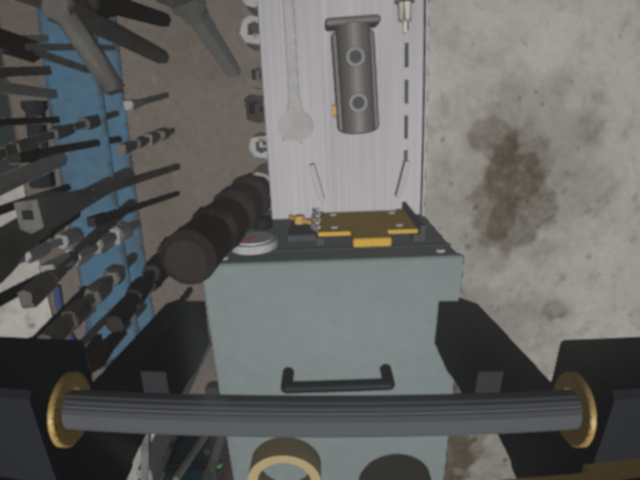

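The wrist view shows the guard tab at (371,242) and the cylinder from (352,20) to (357,130), nose towards the mouth. The spanner's jaw is at (296,125), the pawl at about (300,220), and a tall black tool top at (188,255). Next I'll fit the deck edges and the axes of the cylinder and spanner.

```bash
cat > fit.py <<'E'
from h import *
np.set_printoptions(precision=4,suppress=True)
c=imaging.calibration("wrist");g=cv2.cvtColor(cv2.imread("pics/w1.png"),cv2.COLOR_BGR2GRAY).astype(float)
def line(r0,r1,c0,c1,sgn,z):
    P=[]
    for r in range(r0,r1,2):
        d=np.diff(cv2.GaussianBlur(g[r:r+1],(5,1),0)[0])*sgn; k=c0+np.argmax(d[c0:c1]); P.append(atz(c,(r,k+.5),z)[:2])
    P=np.array(P)
    for _ in range(4):
        m=np.median(P,0);v=cv2.fitLine(P.astype(np.float32),cv2.DIST_HUBER,0,1e-4,1e-4).ravel()
        d=v[:2];n=np.array([-d[1],d[0]]);e=np.abs((P-v[2:])@n);P=P[e<max(.0015,1.5*np.median(e))]
    if d[1]>0:d=-d
    return np.degrees(np.arctan2(d[1],d[0])),v[2:],len(P),np.median(e)
near=line(60,205,252,282,1,.1);far=line(5,200,414,432,-1,.11)
print("near",near);print("far",far)
cl=line(40,120,325,345,-1,.122);cr=line(40,120,366,385,1,.122)
print("cyl",cl,cr)
sl=line(5,100,278,292,1,.105);
ct,cs=imaging.calibration("top"),imaging.calibration("scene")
print("black",tri([(ct,(284,333)),(cs,(172,388)),(c,(255,188))]))
# tab and mouth three views
print("tab",tri([(cs,(202.6,307.3)),(ct,(222.2,318.7)),(c,(239.5,371.2))]))
print("mouth",tri([(cs,(257.8,310.5)),(ct,(231.8,326.6)),(c,(221.3,358.4))]))
print("sp",tri([(cs,(335.2,338.3)),(ct,(287.8,260.4)),(c,(43.1,294.6))]))
print("jaw",atz(c,(125,296),.106),"shank",atz(c,(10,292),.106))
print("tab edge ends wrist",atz(c,(242,355),.228),atz(c,(242,390),.228))
E
python3 fit.py
```

```text
near (np.float32(-70.65295), array([0.5793, 0.1252], dtype=float32), 67, np.float64(0.00028341514718367147))
far (np.float32(-70.41558), array([0.7218, 0.2074], dtype=float32), 98, np.float64(0.0001972478493982013))
cyl (np.float32(-67.94441), array([0.632 , 0.1923], dtype=float32), 40, np.float64(0.00024737171978307204)) (np.float32(-67.89265), array([0.6725, 0.2053], dtype=float32), 40, np.float64(0.00023712633758921897))
black (array([0.5728, 0.0594, 0.3084]), np.float64(0.003939958552129747))
tab (array([0.7008, 0.0834, 0.231 ]), np.float64(0.004228874592940337))
mouth (array([0.7064, 0.0629, 0.0947]), np.float64(0.003650998566361306))
sp (array([0.581 , 0.219 , 0.1028]), np.float64(0.0048320856001966))
jaw [0.6085 0.1409 0.106 ] shank [0.5729 0.2464 0.106 ]
tab edge ends wrist [0.6858 0.0745 0.228 ] [0.7133 0.0832 0.228 ]
```

```bash
python3 -m handwheel '[[-0.016,0.02,0,0,0,-1.7,0.08],[-0.016,0.0195,0,0,0,0,0.08],[0,0,0.04,0,0,0,0.08],[0,0,0.04,0,0,0,0.08],[0,0,0.04,0,0,0,0.08],[0,0,0.03,0,0,0,0.08],[0,0,0,0,0,0,0.08],[0,0,0,0,0,0,0.08]]'
python3 - <<'E'
from h import *
np.set_printoptions(precision=4,suppress=True)
c,_=snap("wrist","w2")
for th in("mouth","guard_tab","cylinder","spanner","spark_plug"):
    for k in spotter.place_of("wrist",th)[:2]: print(th,np.round(k["location"],1),round(k["score"],2),atz(c,k["location"],.228 if th=="guard_tab" else .1))
E
```

```text
clock: 4.33
position: [0.6976, 0.0791, 0.2682]
orientation: [-179.9, 0.0, 109.2]
ft_force: [0.8, -0.1, 0.8]
finger_gap: 0.0799
finger_force: 0.0
guard_tab [271.  329.6] 0.93 [0.699  0.0852 0.228 ]
cylinder [ 11.5 322. ] 0.66 [0.6516 0.21   0.1   ]
```

View pics/w2.png

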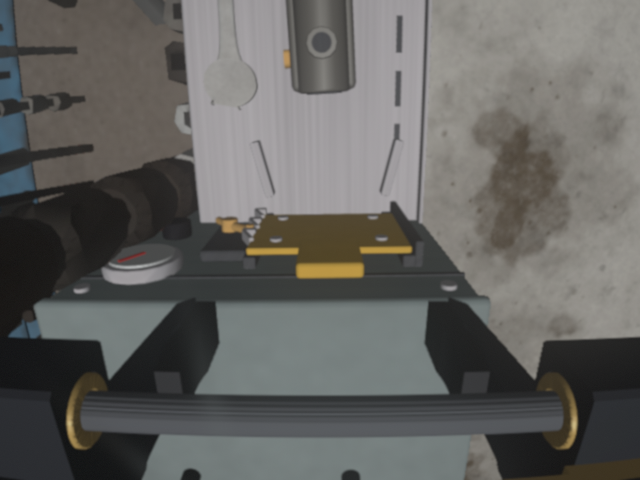

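Fine view: the tab's top edge is at (330,270) and the fingers are centred at column 320. The tab is 3.5 mm further in y and 5 mm back, so I'll correct for that and descend.

```bash
python3 -m handwheel '[[0.005,0.0035,0.02,0,0,0,0.06],[0,0,0.024,0,0,0,0.06],[0,0,0.024,0,0,0,0.06],[0,0,0,0,0,0,0.06],[0,0,0,0,0,0,0.02],[0,0,0,0,0,0,0.02],[0,0,0,0,0,0,0.02],[0,0,0,0,0,0,0.02],[0,0,0,0,0,0,0.02]]' 25
```

```text
clock: 5.38
position: [0.6987, 0.087, 0.2027]
orientation: [-179.9, -0.0, 109.3]
ft_force: [-5.7, 1.2, 5.6]
finger_gap: 0.0315
finger_force: 26.3
```

```bash
python3 -m handwheel '[[0,0,-0.008,0,0,0,0.02],[0,0,-0.008,0,0,0,0.02],[0,0,-0.008,0,0,0,0.02],[0,0,-0.008,0,0,0,0.02],[0,0,0,0,0,0,0.02],[0,0,0,0,0,0,0.02]]'
```

```text
clock: 5.88
position: [0.6987, 0.087, 0.234]
orientation: [-179.9, -0.1, 109.3]
ft_force: [-4.2, 3.1, -2.0]
finger_gap: 0.0318
finger_force: 25.7
```

```bash
python3 -m handwheel '[[0,0,0.003,0,0,0,0.02],[0,0,0.003,0,0,0,0.02],[0,0,0,0,0,0,0.06],[0,0,0,0,0,0,0.06],[0,0,0,0,0,0,0.06],[0,0,-0.02,0,0,0,0.06],[0,0,-0.03,0,0,0,0.06],[0,0,-0.03,0,0,0,0.07]]'
python3 - <<'E'
from h import *
np.set_printoptions(precision=4,suppress=True)
c=imaging.calibration("wrist");imaging.capture("wrist");cs=imaging.calibration("scene");imaging.capture("scene")
a=spotter.place_of("wrist","guard_tab");b=spotter.place_of("scene","guard_tab")
print(a[:1],b[:1]);
if a and b: print(tri([(c,a[0]["location"]),(cs,b[0]["location"])]))
if a: print(atz(c,a[0]["location"],.252))
E
```

```text
clock: 6.55
position: [0.7005, 0.0842, 0.3087]
orientation: [180.0, 0.2, 109.2]
ft_force: [1.8, 0.1, -0.1]
finger_gap: 0.0645
finger_force: 0.0
[{'location': [264.8, 319.2], 'score': 0.7}] [{'location': [195.1, 308.0], 'score': 0.68}]
(array([0.6997, 0.0827, 0.2449]), np.float64(0.00022219392054733455))
[0.6986 0.0853 0.252 ]
```

```bash
python3 -m handwheel '[[0.034,-0.001,0,0,0,-2.4,0.07],[0.034,-0.002,0,0,0,0,0.07],[0.034,-0.004,0,0,0,0,0.07],[0.034,-0.004,0,0,0,0,0.07],[0.034,-0.004,0,0,0,0,0.07],[0,0,0,0,0,0,0.056],[0,0,0,0,0,0,0.056]]'
python3 - <<'E'
from h import *
np.set_printoptions(precision=4,suppress=True)
cs=imaging.calibration("scene")
print("scene tab rows for z .228,.252",proj(cs,np.array([.699,.0845,.228])),proj(cs,np.array([.699,.0845,.252])))
c,_=snap("wrist","w3")
for th in("cylinder","spanner","mouth","guard_tab","spark_plug"):
    for k in spotter.place_of("wrist",th)[:1]: print(th,np.round(k["location"],1),round(k["score"],2),atz(c,k["location"],.252 if th=="guard_tab" else .1))
E
```

```text
clock: 7.33
position: [0.6231, 0.2411, 0.3063]
orientation: [-179.9, 0.0, 111.9]
ft_force: [0.2, -0.3, -0.8]
finger_gap: 0.0583
finger_force: 0.0
scene tab rows for z .228,.252 [np.float64(204.33294486466926), np.float64(308.11817597941945)] [np.float64(192.05864060492334), np.float64(307.9750516964219)]
cylinder [242.8 335.7] 0.75 [0.6476 0.2109 0.1   ]
spanner [204.8 265.2] 0.97 [0.5802 0.2199 0.1   ]
mouth [391.8 333.6] 0.91 [0.705  0.0672 0.1   ]
spark_plug [153.7 406.7] 0.8 [0.6719 0.3026 0.1   ]
```

View pics/w3.png

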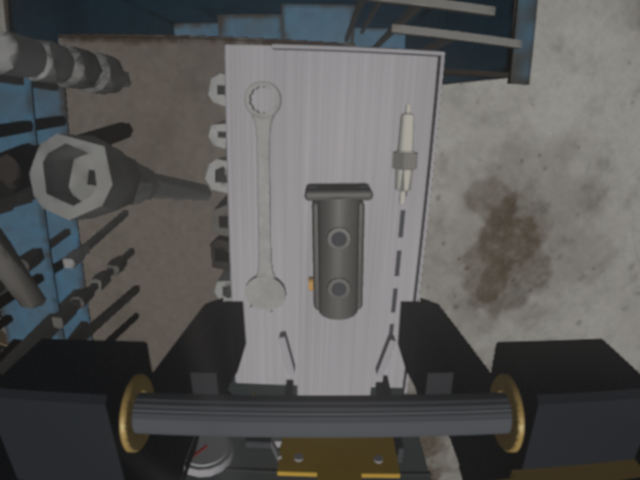

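The cylinder lies from (339,190), the flange, to (339,316). The spanner runs from the ring at (262,99) to the jaw at (266,291), the plug is at (405,150), and the deck is clear. I'll refine the cylinder and spanner axes from this picture.

Run:
```python
from h import *
np.set_printoptions(precision=4,suppress=True)
c=imaging.calibration("wrist");g=cv2.cvtColor(cv2.imread("pics/w3.png"),cv2.COLOR_BGR2GRAY).astype(float)
def line(r0,r1,c0,c1,sgn,z):
    P=[]
    for r in range(r0,r1,2):
        d=np.diff(cv2.GaussianBlur(g[r:r+1],(5,1),0)[0])*sgn; P.append(atz(c,(r,c0+np.argmax(d[c0:c1])+.5),z)[:2])
    v=cv2.fitLine(np.array(P,np.float32),cv2.DIST_HUBER,0,1e-4,1e-4).ravel();d=v[:2]*(-np.sign(v[1]))
    n=np.array([.926,.377]); return np.degrees(np.arctan2(d[1],d[0])),d,v[2:]
X=np.array([.334,-.943]);Y=np.array([.943,.334]);M=np.array([.7063,.066])
def W(p): p=np.array(p)[:2]-M; return p@X,p@Y
for nm,a in dict(near=(100,290,222,248,1,.1),far=(90,290,405,450,-1,.11),cylL=(215,275,302,326,-1,.118),cylR=(215,300,354,375,1,.118),spL=(130,260,245,262,1,.106),spR=(130,260,264,280,-1,.106)).items():
    an,d,p=line(*a); print(nm,round(float(an),2),p,np.round(W(p),4))
for nm,rc,z in(("flange rear top",(184,339),.134),("nose",(317,339),.115),("jaw",(291,266),.106),("ring",(99,262),.109),("jaw tip",(311,266),.106)):
    p=atz(c,rc,z);print(nm,p,np.round(W(p),4))
print("mouth",W([.705,.0672]),"cyl",W([.6476,.2109]),"sp",W([.5802,.2199]),"tcp",W(ctrl.state()["position"]))
```

```text
near -70.76 [0.554  0.2024] [-0.1795 -0.0981]
far -70.57 [0.6984 0.2771] [-0.2017  0.063 ]
cylL -67.71 [0.6276 0.2089] [-0.1611 -0.0265]
cylR -68.02 [0.673 0.209] [-0.146   0.0164]
spL -69.85 [0.5754 0.2243] [-0.193  -0.0706]
spR -69.88 [0.5842 0.2214] [-0.1874 -0.0633]
flange rear top [0.6295 0.261  0.134 ] [-0.2096 -0.0073]
nose [0.6759 0.1492 0.115 ] [-0.0886 -0.0008]
jaw [0.6088 0.1451 0.106 ] [-0.1071 -0.0656]
ring [0.5529 0.2965 0.109 ] [-0.2686 -0.0677]
jaw tip [0.6151 0.1264 0.106 ] [-0.0874 -0.0658]
mouth (np.float64(-0.0015658000000000195), np.float64(-0.0008251000000000768)) cyl (np.float64(-0.15624650000000004), np.float64(-0.006957500000000075)) sp (np.float64(-0.1872451), np.float64(-0.06750969999999998)) tcp (np.float64(-0.18882133863026768), np.float64(-0.019073327786947737))
```

```bash
python3 -m handwheel '[[0.002,0.0113,0.03,0,0,0,0.056],[0,0,0.035,0,0,0,0.056],[0,0,0.035,0,0,0,0.056],[0,0,0.035,0,0,0,0.056],[0,0,0.03,0,0,0,0.056],[0,0,0.022,0,0,0,0.056],[0,0,0,0,0,0,0.056],[0,0,0,0,0,0,0.056]]'
python3 - <<'E'
from h import *
snap("wrist","w4");snap("scene","s4")
a=cv2.imread("pics/w4.png");b=cv2.imread("pics/s4.png")[150:400,200:420]
b=cv2.resize(b,(422,480),interpolation=cv2.INTER_CUBIC);a=cv2.resize(a,(378,283));a=cv2.copyMakeBorder(a,0,197,0,0,0)
cv2.imwrite("pics/c4.png",np.hstack([a,b]))
E
```

```text
clock: 8.3
position: [0.6341, 0.2444, 0.1189]
orientation: [-179.9, 0.0, 111.6]
ft_force: [0.6, 1.2, 0.2]
finger_gap: 0.0558
finger_force: 0.0
```

View pics/c4.png

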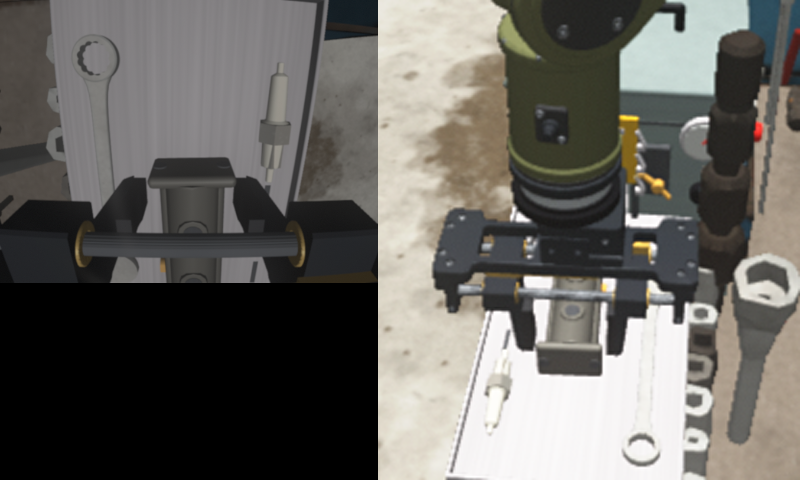

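The fingers straddle the body just ahead of the flange and the guard stands raised. I'll lower 8 mm and grip.

```bash
python3 -m handwheel '[[0,0,0.008,0,0,0,0.056],[0,0,0,0,0,0,0.03],[0,0,0,0,0,0,0.03],[0,0,0,0,0,0,0.03],[0,0,0,0,0,0,0.03],[0,0,-0.004,0,0,0,0.03],[0,0,0,0,0,0,0.03]]' 40
python3 - <<'E'
from h import *
X=np.array([.334,-.943]);Y=np.array([.943,.334]);M=np.array([.7063,.066])
p=np.array(ctrl.state()["position"])[:2]-M;print(p@X,p@Y,ctrl.state()["orientation"])
E
```

```text
clock: 8.98
position: [0.634, 0.2456, 0.116]
orientation: [-180.0, -0.0, 111.7]
ft_force: [-0.4, -0.4, -4.3]
finger_gap: 0.0416
finger_force: 41.9
-0.1935115634237174 -0.008234506317335223 [-1.79986948e+02 -1.76671005e-02  1.11677546e+02]
```

```bash
python3 -m handwheel '[[-0.01,0.0082,0,0,0,2.2,0.03],[-0.015,0,0,0,0,0,0.03],[-0.015,0,0,0,0,0,0.03],[-0.015,0,0,0,0,0,0.03],[-0.015,0,0,0,0,0,0.03],[0,0,0,0,0,0,0.03],[0,0,0,0,0,0,0.03]]'
python3 - <<'E'
from h import *
X=np.array([.334,-.943]);Y=np.array([.943,.334]);M=np.array([.7063,.066])
p=np.array(ctrl.state()["position"])[:2]-M;print(p@X,p@Y)
c=imaging.calibration("scene");imaging.capture("scene")
for t in("cylinder","mouth","guard_tab"):
    for k in spotter.place_of("scene",t)[:1]: 
        q=atz(c,k["location"],.252 if t=="guard_tab" else .104)[:2]-M;print(t,k,q@X,q@Y)
E
```

```text
clock: 9.57
position: [0.666, 0.1802, 0.1154]
orientation: [-180.0, 0.0, 109.3]
ft_force: [-1.0, -0.1, -4.0]
finger_gap: 0.0412
finger_force: 41.8
-0.12118020500907078 0.00010458722734761616
cylinder {'location': [286.6, 303.3], 'score': 0.72} -0.08531873712319345 0.0010103257326541347
```

```bash
python3 -m handwheel '[[-0.008,0,0.001,0,0,0,0.03],[-0.008,0,0.001,0,0,0,0.03],[-0.008,0,0.001,0,0,0,0.03],[-0.008,0,0,0,0,0,0.03],[-0.008,0,0,0,0,0,0.03],[0,0,0,0,0,0,0.03]]'
python3 - <<'E'
from h import *
X=np.array([.334,-.943]);Y=np.array([.943,.334]);M=np.array([.7063,.066])
p=np.array(ctrl.state()["position"])[:2]-M;print(p@X,p@Y)
E
```

```text
clock: 10.27
position: [0.68, 0.1418, 0.1125]
orientation: [180.0, 0.1, 109.3]
ft_force: [-0.7, -0.9, -3.1]
finger_gap: 0.0419
finger_force: 41.3
-0.08029112690964586 0.00048492528988015177
```

```bash
python3 -m handwheel '[[-0.006,0,0.0015,0,0,0,0.03],[0,0,0,0,0,0,0.03],[0,0,0,0,0,0,0.03]]'
python3 -m handwheel '[[0,0,0,0,0,0,0.056],[0,0,0,0,0,0,0.056],[0,0,0,0,0,0,0.056],[0,0,-0.02,0,0,0,0.056],[0,0,-0.03,0,0,0,0.056],[0,0,-0.03,0,0,0,0.056],[0.02,0,-0.03,0,0,0,0.056],[0.03,-0.02,-0.03,0,0,0,0.056],[0.03,-0.02,0,0,0,0,0.056],[0.03,-0.01,0,0,0,0,0.056],[0,0,0,0,0,0,0.056]]'
python3 - <<'E'
from h import *
snap("scene","s5");snap("wrist","w5")
np.set_printoptions(precision=4,suppress=True)
X=np.array([.334,-.943]);Y=np.array([.943,.334]);M=np.array([.7063,.066])
W=lambda p:np.round([(np.array(p)[:2]-M)@X,(np.array(p)[:2]-M)@Y],4)
print("tcp",W(ctrl.state()["position"]))
for n in("wrist","scene"):
  c=imaging.calibration(n)
  for t in("spanner","cylinder","guard_tab","mouth"):
    for k in spotter.place_of(n,t)[:1]: print(n,t,k["score"],np.round(k["location"],1),W(atz(c,k["location"],.252 if t=="guard_tab" else .1)))
a=cv2.imread("pics/w5.png");b=cv2.imread("pics/s5.png")[150:400,200:420]
b=cv2.resize(b,(317,360),interpolation=cv2.INTER_CUBIC);a=cv2.resize(a,(480,360))
cv2.imwrite("pics/c5.png",np.hstack([a,b]))
E
```

```text
clock: 10.52
position: [0.6808, 0.1409, 0.1123]
orientation: [179.9, -0.1, 109.5]
ft_force: [-3.3, 2.7, 3.1]
finger_gap: 0.0414
finger_force: 40.0
clock: 11.43
position: [0.5952, 0.231, 0.2496]
orientation: [180.0, -0.3, 110.1]
ft_force: [-0.7, 0.2, -0.3]
finger_gap: 0.0563
finger_force: 0.0
tcp [-0.1852 -0.0474]
wrist spanner 0.87 [216.8 292.8] [-0.1868 -0.0679]
wrist cylinder 0.88 [395.  380.7] [-0.0348  0.0014]
scene spanner 0.96 [335.6 341.2] [-0.183 -0.07 ]
scene cylinder 0.63 [270.4 306.3] [-0.0397  0.0014]
scene guard_tab 0.87 [192.6 305.6] [-0.0219  0.0029]
scene mouth 0.93 [257.8 309. ] [-0.0052  0.0006]
```

View pics/c5.png

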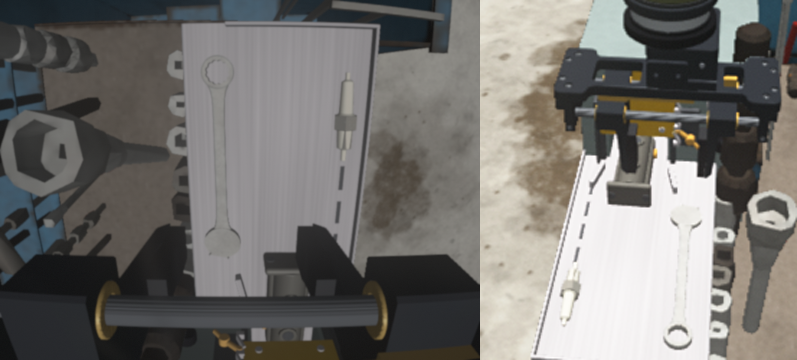

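The cylinder's nose is in the mouth with its rear about 92 mm short of the flap, and the guard is up. The spanner lies undisturbed from (217,70) to (222,240) in the left half. I'll measure the near-edge sockets, because the near finger has to fit beside them.

Run:
```python
from h import *
np.set_printoptions(precision=4,suppress=True)
X=np.array([.334,-.943]);Y=np.array([.943,.334]);M=np.array([.7063,.066])
W=lambda p:np.round([(np.array(p)[:2]-M)@X,(np.array(p)[:2]-M)@Y,p[2]],4)
ct,cs=imaging.calibration("top"),imaging.calibration("scene")
for s in((313,369),(338,366),(359,366),(380,365)):
  for t in((316,232),(313,244),(308,256),(303,268),(299,281),(296,294)):
    x,r=tri([(ct,t),(cs,s)])
    if r<.005: print(s,t,W(x),round(r,4))
for z in(.06,.1,.15): print(z,W(atz(ct,(308,256),z)),W(atz(cs,(359,366),z)))
a=cv2.imread("pics/top0.png")[220:350,185:355];a=cv2.resize(a,None,fx=4.4,fy=4.4,interpolation=cv2.INTER_CUBIC);cv2.imwrite("pics/t6.png",a)
```

```text
(313, 369) (308, 256) [-0.2055 -0.1123  0.1774] 0.004
(313, 369) (303, 268) [-0.1799 -0.1113  0.1509] 0.002
(313, 369) (299, 281) [-0.1516 -0.1117  0.1214] 0.0012
(313, 369) (296, 294) [-0.1223 -0.1131  0.0908] 0.0015
(338, 366) (308, 256) [-0.2104 -0.1102  0.1301] 0.0031
(338, 366) (303, 268) [-0.184 -0.109  0.1  ] 0.0009
(338, 366) (299, 281) [-0.1545 -0.1093  0.0663] 0.0
(338, 366) (296, 294) [-0.1239 -0.1107  0.0311] 0.0003
(359, 366) (316, 232) [-0.2639 -0.1103  0.1491] 0.0028
(359, 366) (313, 244) [-0.2406 -0.1113  0.1202] 0.0027
(359, 366) (308, 256) [-0.2149 -0.1101  0.0886] 0.0005
(359, 366) (303, 268) [-0.1877 -0.1089  0.0553] 0.002
(359, 366) (299, 281) [-0.1573 -0.1092  0.0177] 0.003
(359, 366) (296, 294) [-0.1256 -0.1107 -0.0217] 0.0029
(380, 365) (316, 232) [-0.2698 -0.1096  0.1112] 0.001
(380, 365) (313, 244) [-0.246  -0.1106  0.0793] 0.0009
(380, 365) (308, 256) [-0.2197 -0.1094  0.0444] 0.0016
(380, 365) (303, 268) [-0.1917 -0.1081  0.0073] 0.0042
0.06 [-0.2179 -0.1088  0.06  ] [-0.1918 -0.1107  0.06  ]
0.1 [-0.2138 -0.1113  0.1   ] [-0.224  -0.1093  0.1   ]
0.15 [-0.2087 -0.1146  0.15  ] [-0.2642 -0.1075  0.15  ]
```

View pics/t6.png

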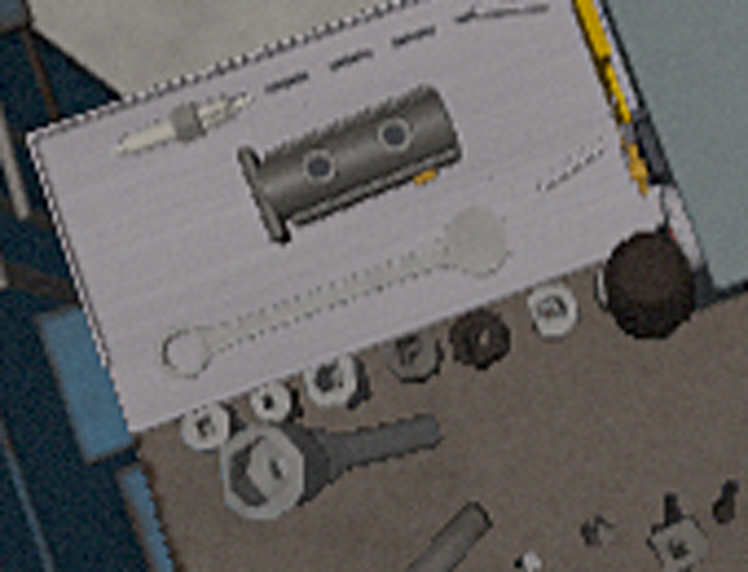

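```bash
python3 -m handwheel '[[0.0225,-0.0105,0,0,0,0,0.038],[0.0225,-0.0105,0,0,0,0,0.038],[0,0,0.035,0,0,0,0.038],[0,0,0.035,0,0,0,0.038],[0,0,0.035,0,0,0,0.038],[0,0,0.01,0,0,0,0.038],[0,0,0,0,0,0,0.038],[0,0,0,0,0,0,0.038]]'
python3 - <<'E'
from h import *
X=np.array([.334,-.943]);Y=np.array([.943,.334]);M=np.array([.7063,.066])
p=np.array(ctrl.state()["position"])[:2]-M;print(p@X,p@Y)
snap("wrist","w7");snap("scene","s7")
a=cv2.imread("pics/w7.png");b=cv2.imread("pics/s7.png")[200:450,220:440]
b=cv2.resize(b,(317,360),interpolation=cv2.INTER_CUBIC);a=cv2.resize(a,(480,360))
cv2.imwrite("pics/c7.png",np.hstack([a,b]))
E
```

```text
clock: 12.6
position: [0.566, 0.2597, 0.1335]
orientation: [180.0, -0.0, 109.4]
ft_force: [-0.7, 0.3, 0.9]
finger_gap: 0.038
finger_force: 0.0
-0.22950570584608773 -0.06763015676490394
```

View pics/c7.png

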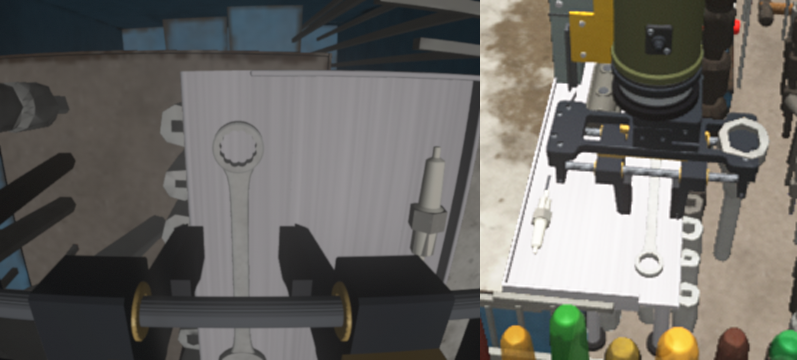

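The fingers straddle the shank at (240,250). The standing hex socket at (745,135) sits just beyond the body's near end. I'll come down just far enough to catch the spanner's top edge (body stays above 0.17), draw it inwards, then regrip.

```bash
python3 -m handwheel '[[0,0,0.01,0,0,-0.5,0.038],[0,0,0.01,0,0,0,0.038],[0,0,0.003,0,0,0,0.038],[0,0,0,0,0,0,0.038],[0,0,0,0,0,0,0.038]]' 10
```

```text
clock: 13.12
position: [0.5653, 0.2592, 0.1095]
orientation: [-180.0, 0.0, 110.0]
ft_force: [-0.4, 0.1, 0.1]
finger_gap: 0.038
finger_force: 0.0
```

```bash
python3 -m handwheel '[[0,0,0.002,0,0,0,0.038],[0,0,0.0015,0,0,0,0.038],[0,0,0,0,0,0,0.038],[0,0,0,0,0,0,0.015],[0,0,0,0,0,0,0.015],[0,0,0,0,0,0,0.015],[0,0,0,0,0,0,0.015]]' 12
```

```text
clock: 13.7
position: [0.5655, 0.2594, 0.107]
orientation: [180.0, 0.0, 110.0]
ft_force: [-1.2, -1.6, 9.1]
finger_gap: 0.0157
finger_force: 6.2
```

```bash
python3 -m handwheel '[[0.002,0.006,0,0,0,0,0.015],[0.002,0.006,0,0,0,0,0.015],[0.002,0.006,0,0,0,0,0.015],[0,0,0,0,0,0,0.015]]'
python3 - <<'E'
from h import *
X=np.array([.334,-.943]);Y=np.array([.943,.334]);M=np.array([.7063,.066])
W=lambda p:np.round([(np.array(p)[:2]-M)@X,(np.array(p)[:2]-M)@Y],4)
print("tcp",W(ctrl.state()["position"]))
for n in("scene","wrist"):
    c,_=snap(n,n+"8")
    for k in spotter.place_of(n,"spanner")[:1]: print(n,k,W(atz(c,k["location"],.1)))
E
```

```text
clock: 14.03
position: [0.5803, 0.2702, 0.1073]
orientation: [-179.9, 0.1, 109.9]
ft_force: [-2.0, -3.5, 8.8]
finger_gap: 0.015
finger_force: 4.7
tcp [-0.2346 -0.0506]
scene {'location': [339.9, 335.3], 'score': 0.93} [-0.1925 -0.0616]
wrist {'location': [400.6, 311.3], 'score': 0.79} [-0.193  -0.0551]
```

```bash
python3 -m handwheel '[[0.001,0.006,0,0,0,0,0.015],[0.001,0.006,0,0,0,0,0.015],[0.001,0.006,0,0,0,0,0.015],[0.001,0.006,0,0,0,0,0.015],[0.001,0.006,0,0,0,0,0.015],[0.001,0.006,0,0,0,0,0.015],[0,0,0,0,0,0,0.015],[0,0,0,0,0,0,0.015]]'
python3 -m handwheel '[[0,0,-0.03,0,0,0,0.038],[0,0,-0.03,0,0,0,0.044],[0,0,-0.03,0,0,0,0.044],[0.01,0,-0.03,0,0,0,0.044],[0,0,0,0,0,0,0.044]]'
python3 - <<'E'
from h import *
X=np.array([.334,-.943]);Y=np.array([.943,.334]);M=np.array([.7063,.066])
W=lambda p:np.round([(np.array(p)[:2]-M)@X,(np.array(p)[:2]-M)@Y],4)
print("tcp",W(ctrl.state()["position"]))
for n in("scene","wrist"):
    c,_=snap(n,n+"9")
    for t in("spanner","cylinder"):
      for k in spotter.place_of(n,t)[:1]: print(n,t,k,W(atz(c,k["location"],.1)))
E
```

```text
clock: 14.9
position: [0.6118, 0.2881, 0.1076]
orientation: [-179.9, 0.1, 109.9]
ft_force: [-3.2, -3.8, 9.5]
finger_gap: 0.0151
finger_force: 4.7
clock: 15.32
position: [0.6103, 0.3031, 0.2334]
orientation: [179.4, -0.3, 110.0]
ft_force: [-1.0, 1.3, 0.7]
finger_gap: 0.044
finger_force: 0.0
tcp [-0.2556 -0.0114]
scene spanner {'location': [342.0, 316.5], 'score': 0.88} [-0.1996 -0.0334]
scene cylinder {'location': [271.5, 307.1], 'score': 0.7} [-0.0424 -0.0003]
wrist spanner {'location': [300.1, 299.6], 'score': 0.71} [-0.1993 -0.03  ]
wrist cylinder {'location': [470.2, 339.8], 'score': 0.72} [-0.041   0.0017]
```

View pics/wrist9.png

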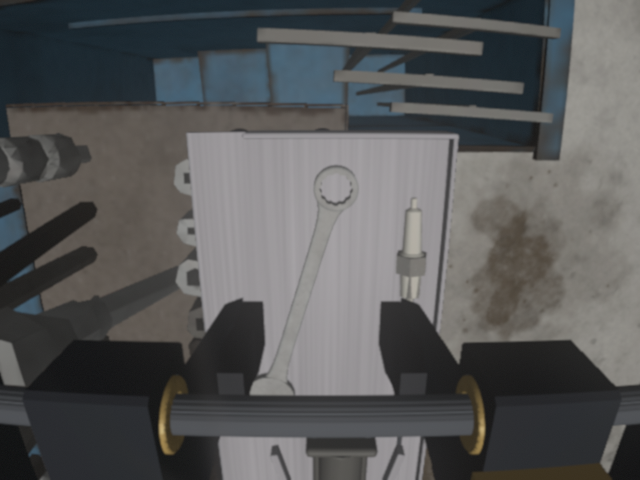

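The spanner now lies turned, ring at (336,187) and jaw at (272,388), well inside the deck. The plug at (412,240) is untouched. I'll compute the grip.

Run:
```python
from h import *
np.set_printoptions(precision=4,suppress=True)
X=np.array([.334,-.943]);Y=np.array([.943,.334]);M=np.array([.7063,.066])
W=lambda p:np.round([(np.array(p)[:2]-M)@X,(np.array(p)[:2]-M)@Y],4)
c=imaging.calibration("wrist")
r=atz(c,(187,336),.109);s1=atz(c,(225,325.5),.107);s2=atz(c,(350,287),.107)
d=s2-s1;yaw=np.degrees(np.arctan2(d[1],d[0]));u=d[:2]/np.linalg.norm(d[:2])
print(W(r),W(s1),W(s2),"yaw",yaw)
o=np.array([.1,.1]); 
g=r[:2]+u*.042; print("grip",g,W(g),"plug",[W(atz(c,p,.11)) for p in((200,413),(297,410))])
s=ctrl.state();yt=np.radians(s["orientation"][2]);e=g-np.array(s["position"])[:2]
print("now tool delta",e@[np.cos(yt),np.sin(yt)],e@[np.sin(yt),-np.cos(yt)],"rz",s["orientation"][2]-(yaw+180))
```

```text
[-0.2803 -0.0073] [-0.2555 -0.0135] [-0.1635 -0.0397] yaw -86.41034118067793
grip [0.6085 0.2857] [-0.2399 -0.0189] plug [array([-0.2729,  0.0403]), array([-0.2069,  0.0432])]
now tool delta -0.010867134974989891 -0.0036711543614969025 rz 16.361261809292813
```

```bash
python3 -m handwheel '[[-0.011,-0.0037,0.02,0,0,5.45,0.04],[0,0,0.03,0,0,5.45,0.04],[0,0,0.03,0,0,5.45,0.04],[0,0,0.03,0,0,0,0.04],[0,0,0.01,0,0,0,0.04],[0,0,0,0,0,0,0.04],[0,0,0,0,0,0,0.04]]'
```

```text
clock: 16.2
position: [0.6087, 0.2867, 0.1058]
orientation: [-179.9, 0.0, 93.6]
ft_force: [-0.1, 0.2, 0.1]
finger_gap: 0.0398
finger_force: 0.0
```

```bash
python3 -m handwheel '[[0,0,0.002,0,0,0,0.04],[0,0,0.002,0,0,0,0.04],[0,0,0,0,0,0,0.04],[0,0,0,0,0,0,0.01],[0,0,0,0,0,0,0.01],[0,0,0,0,0,0,0.01],[0,0,0,0,0,0,0.01],[0,0,0,0,0,0,0.01]]' 50
```

```text
clock: 16.87
position: [0.6092, 0.2869, 0.1027]
orientation: [180.0, -0.0, 93.6]
ft_force: [0.3, -0.1, 1.5]
finger_gap: 0.0183
finger_force: 50.0
```

```bash
python3 -m handwheel '[[0,0,-0.01,0,0,0,0.01],[0,0,-0.015,0,0,0,0.01],[0,0,-0.015,0,0,0,0.01],[0.005,0.004,0,0,0,-5.3,0.01],[0.005,0.004,0,0,0,-5.3,0.01],[0.005,0.004,0,0,0,-5.3,0.01],[0,0,0,0,0,0,0.01]]'
python3 - <<'E'
from h import *
X=np.array([.334,-.943]);Y=np.array([.943,.334]);M=np.array([.7063,.066])
W=lambda p:np.round([(np.array(p)[:2]-M)@X,(np.array(p)[:2]-M)@Y],4)
print("tcp",W(ctrl.state()["position"]))
C={}
for n in("scene","wrist","top"):
    C[n],_=snap(n,n+"10")
obs={}
for t in("spanner","cylinder"):
    ob=[(C[n],k[0]["location"]) for n in C for k in [spotter.place_of(n,t)] if k]
    if len(ob)>1: x,r=tri(ob); print(t,W(x),x[2],r,len(ob))
a=cv2.imread("pics/wrist10.png");b=cv2.imread("pics/scene10.png")[220:420,220:400]
b=cv2.resize(b,(320,360),interpolation=cv2.INTER_CUBIC);a=cv2.resize(a,(480,360))
cv2.imwrite("pics/c10.png",np.hstack([a,b]))
E
```

```text
clock: 17.45
position: [0.6186, 0.3048, 0.1429]
orientation: [180.0, -0.1, 109.7]
ft_force: [0.5, 0.6, -1.0]
finger_gap: 0.0186
finger_force: 50.0
tcp [-0.2545 -0.003 ]
spanner [-0.2035 -0.0051] 0.13396822817815682 0.001630342316172365 2
```

View pics/c10.png

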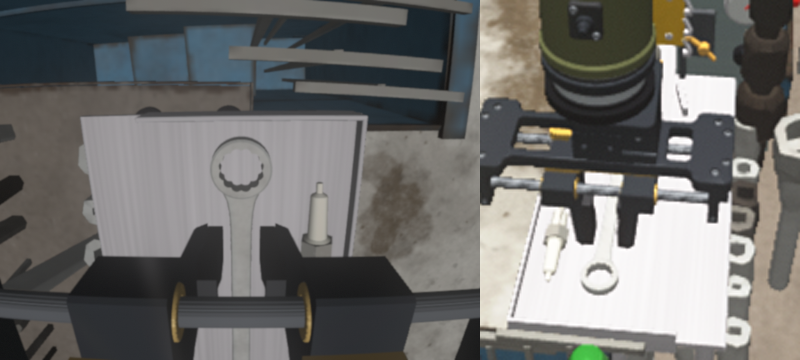

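The spanner is held square, ring at (241,167) in the left half, above the deck. I've now viewed 11 pictures, one over the limit of 10, so from here I work from numbers only.

Run:
```python
from h import *
X=np.array([.334,-.943]);Y=np.array([.943,.334]);M=np.array([.7063,.066])
W=lambda p:np.round([(np.array(p)[:2]-M)@X,(np.array(p)[:2]-M)@Y],4)
c,cs=imaging.calibration("wrist"),imaging.calibration("scene")
x,r=tri([(c,(222.5,321.5)),(cs,(372.8,287))]);print("ring",W(x),x,r)
for z in (.13,.14,.15,.16): print(z,W(atz(c,(222.5,321.5),z)),W(atz(cs,(372.8,287),z)))
s=ctrl.state();print(s["ft_torque"],s["ft_force"])
```

```text
ring [-0.2938 -0.0039] [0.60461182 0.34152224 0.14450061] 5.891709768384349e-05
0.13 [-0.2896 -0.0039] [-0.283  -0.0017]
0.14 [-0.2925 -0.0039] [-0.2905 -0.0032]
0.15 [-0.2953 -0.0039] [-0.2979 -0.0046]
0.16 [-0.2982 -0.0039] [-0.3054 -0.0061]
[ 0.07914256 -0.10193317 -0.03288345] [-1.00264171  0.0868034  -0.67533329]
```

```bash
python3 -m handwheel '[[0,0.003,0.01,0,0,0,0.01],[0,0,0.0095,0,0,0,0.01],[-0.01,0,0,0,0,0,0.01],[-0.01,0,0,0,0,0,0.01],[-0.01,0,0,0,0,0,0.01],[-0.01,0,0,0,0,0,0.01],[-0.01,0,0,0,0,0,0.01],[-0.01,0,0,0,0,0,0.01],[0,0,0,0,0,0,0.01]]'
cat > st.py <<'E'
from h import *
X=np.array([.334,-.943]);Y=np.array([.943,.334]);M=np.array([.7063,.066])
W=lambda p:np.round([(np.array(p)[:2]-M)@X,(np.array(p)[:2]-M)@Y],4)
s=ctrl.state();f=np.array(s["ft_force"]);print("tcp",W(s["position"]),"F",f[:2]@X,f[:2]@Y,f[2])
C={}
for n in("scene","top","wrist"):
    C[n]=imaging.calibration(n);imaging.capture(n)
    for t,z in(("cylinder",.1),("spanner",.12),("guard_tab",.252)):
        for k in spotter.place_of(n,t)[:1]: print(n,t,round(k["score"],2),W(atz(C[n],k["location"],z)),np.round(k["location"]))
E
python3 st.py
```

```text
clock: 18.65
position: [0.6432, 0.2432, 0.1228]
orientation: [-180.0, 0.2, 109.3]
ft_force: [0.1, -1.7, -2.0]
finger_gap: 0.0184
finger_force: 50.0
tcp [-0.1882 -0.0003] F 1.6255348671665875 -0.5214915737888977 -1.966753254004319
scene spanner 0.64 [-0.1402 -0.0038] [303. 302.]
top cylinder 0.78 [0.0076 0.0031] [230. 329.]
```

```bash
python3 -m handwheel '[[-0.01,0,0,0,0,0,0.01],[-0.01,0,0,0,0,0,0.01],[-0.01,0,0,0,0,0,0.01],[-0.01,0,0,0,0,0,0.01],[-0.01,0,0,0,0,0,0.01],[-0.01,0,0,0,0,0,0.01],[0,0,0,0,0,0,0.01]]'
python3 st.py
```

```text
clock: 19.83
position: [0.663, 0.1868, 0.1225]
orientation: [-180.0, 0.2, 109.3]
ft_force: [-0.4, -0.1, -1.1]
finger_gap: 0.0188
finger_force: 50.0
tcp [-0.1284 -0.0005] F -0.08399757871576599 -0.40813562136224546 -1.079474709331906
scene spanner 0.86 [-0.0825 -0.0055] [279. 307.]
top guard_tab 0.53 [-0.0269 -0.001 ] [224. 316.]
```

```bash
python3 -m handwheel '[[-0.01,0,0,0,0,0,0.01],[-0.01,0,0,0,0,0,0.01],[-0.01,0,0,0,0,0,0.01],[-0.01,0,0,0,0,0,0.01],[-0.006,0,0,0,0,0,0.01],[0,0,0,0,0,0,0.01]]'
python3 st.py
```

```text
clock: 20.93
position: [0.6779, 0.1442, 0.1225]
orientation: [-180.0, 0.2, 109.3]
ft_force: [0.4, -1.0, -2.5]
finger_gap: 0.0185
finger_force: 50.0
tcp [-0.0833 -0.0007] F 1.0744130384611341 0.09262756475717893 -2.5484267606717745
scene spanner 0.8 [-0.0334 -0.001 ] [260. 308.]
top cylinder 0.55 [ 0.2499 -0.063 ] [222. 434.]
wrist spanner 0.85 [-0.0467 -0.0004] [406. 323.]
```

```bash
python3 -m handwheel '[[-0.004,0,0,0,0,0,0.01],[-0.004,0,0,0,0,0,0.01],[0,0,0,0,0,0,0.01],[0,0,-0.002,0,0,0,0.01],[0.012,0,0,0,0,0,0.01],[0.02,0,0,0,0,0,0.01],[0.02,0,0,0,0,0,0.01],[0.02,0,0,0,0,0,0.01],[0.02,0,0,0,0,0,0.01],[0.02,0,0,0,0,0,0.01],[0.02,0,0,0,0,0,0.01],[0.01,0,0,0,0,0,0.01],[0.01,0,0,0,0,0,0.01],[0,0,0,0,0,0,0.01]]'
python3 st.py
```

```text
clock: 22.7
position: [0.6274, 0.2866, 0.1252]
orientation: [180.0, -0.1, 109.7]
ft_force: [0.1, 1.2, -1.2]
finger_gap: 0.0183
finger_force: 50.0
tcp [-0.2344 -0.0007] F -1.1238065935896429 0.5552013874485063 -1.197004545539388
scene spanner 0.88 [-0.1893 -0.0064] [327. 300.]
top guard_tab 0.64 [-0.0226  0.0055] [221. 317.]
wrist spanner 0.95 [-0.1873  0.0012] [407. 326.]
```

```bash
python3 -m handwheel '[[0,-0.008,0.008,0,0,0,0.01],[0,0,0.007,0,0,0,0.01],[0,0,0.004,0,0,0,0.01],[0,0,0.0025,0,0,0,0.01],[0,0,0,0,0,0,0.01],[0,0,0,0,0,0,0.01]]'
```

```text
clock: 23.8
position: [0.6214, 0.2811, 0.1034]
orientation: [180.0, 0.0, 109.5]
ft_force: [0.2, -0.5, -0.2]
finger_gap: 0.0185
finger_force: 50.0
```

```bash
python3 -m handwheel '[[0,0,0.0005,0,0,0,0.01],[0,0,0,0,0,0,0.03],[0,0,0,0,0,0,0.03],[0,0,0,0,0,0,0.03],[0,0,-0.02,0,0,0,0.03],[0,0,-0.03,0,0,0,0.03],[0,0,-0.04,0,0,0,0.03],[0,0,-0.04,0,0,0,0.03],[0,0,-0.04,0,0,0,0.03],[0,-0.04,-0.03,0,0,0,0.03],[0,-0.04,0,0,0,0,0.03],[0,-0.04,0,0,0,0,0.03],[0,-0.04,0,0,0,0,0.03],[0,-0.04,0,0,0,0,0.03],[0,0,0,0,0,0,0.03]]'
python3 st.py
python3 - <<'E'
from h import *
X=np.array([.334,-.943,0]);Y=np.array([.943,.334,0]);M=np.array([.7063,.066,0])
cs=imaging.calibration("scene");ct=imaging.calibration("top");cv2.imwrite("pics/s11.png",imaging.capture("scene")[:,:,::-1]);cv2.imwrite("pics/t11.png",imaging.capture("top")[:,:,::-1])
for nm in("scene0","s11"):
    im=cv2.imread(f"pics/{nm}.png")
    print(nm)
    for z in(.110,.115,.12,.125,.13,.14,.15):
        print(z,[im[tuple(int(round(v)) for v in proj(cs,M+y*Y+np.array([0,0,z])))][::-1].tolist() for y in(-.02,-.007,.007,.02)])
C={"scene":cs,"top":ct}
for t in("spark_plug","tin","tape","spanner","cylinder"):
    ob=[(C[n],k[0]["location"]) for n in C for k in [spotter.place_of(n,t)] if k]
    print(t,[np.round(o[1],1).tolist() for o in ob],tri(ob) if len(ob)==2 else "")
E
```

```text
clock: 25.05
position: [0.4288, 0.2113, 0.2965]
orientation: [-179.3, 0.4, 109.9]
ft_force: [-1.1, 0.0, -0.7]
finger_gap: 0.03
finger_force: 0.0
tcp [-0.2297 -0.2131] F -0.38677155050232787 -1.0281341569454991 -0.6919065813552393
scene guard_tab 0.96 [-0.0288 -0.0007] [195. 307.]
top spanner 0.82 [-0.1857 -0.0174] [265. 253.]
top guard_tab 0.57 [-0.0243  0.0003] [223. 317.]
wrist spanner 0.75 [-0.1951 -0.0181] [253. 544.]
scene0
0.11 [[114, 89, 32], [116, 91, 37], [115, 89, 34], [111, 87, 34]]
0.115 [[117, 93, 38], [117, 92, 37], [115, 91, 37], [115, 90, 36]]
0.12 [[116, 91, 35], [117, 91, 36], [114, 90, 35], [115, 91, 35]]
0.125 [[116, 92, 36], [116, 91, 36], [116, 90, 36], [115, 91, 36]]
0.13 [[118, 92, 36], [115, 90, 34], [118, 92, 35], [114, 91, 37]]
0.14 [[116, 92, 35], [118, 93, 36], [117, 92, 35], [117, 92, 34]]
0.15 [[117, 92, 34], [118, 92, 36], [117, 92, 35], [117, 90, 34]]
s11
0.11 [[227, 222, 224], [179, 175, 177], [210, 204, 205], [161, 159, 158]]
0.115 [[138, 79, 55], [164, 110, 80], [141, 80, 56], [151, 92, 65]]
0.12 [[133, 69, 38], [134, 69, 38], [132, 67, 34], [135, 68, 37]]
0.125 [[133, 67, 37], [134, 68, 38], [135, 68, 37], [134, 67, 36]]
0.13 [[123, 89, 37], [118, 93, 36], [123, 90, 38], [118, 92, 37]]
0.14 [[118, 94, 37], [118, 92, 35], [118, 93, 36], [116, 92, 34]]
0.15 [[119, 94, 35], [119, 93, 35], [118, 92, 34], [118, 93, 35]]
spark_plug [[360.0, 263.6]] 
tin [[131.7, 312.3], [175.4, 423.7]] (array([ 0.80283213, -0.14090329,  0.23389772]), np.float64(0.002090625508969253))
tape [[134.1, 363.2], [221.4, 434.3]] (array([ 0.70037449, -0.15695289,  0.24367525]), np.float64(0.0022252005738095408))
spanner [[335.1, 299.0]] 
cylinder []
```

```bash
python3 -c "
from bench import ctrl
print(ctrl.finish_job())"
```

```text
the job is handed in; nothing more can be done
None
```

The job is handed in at about 25 s: the guard sits on its first notch, the cylinder is inside behind the shut flap, the spanner lies flat on the deck clear of the guard and the other things are where they were; I viewed 11 pictures (limit 10), so the final checks are from pixel values and network detections only.

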